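# Light up a finished weld with the inspection lamp

## Task

Draw the inspection lamp, already switched on, out of its tube in the rack, lean it to about 45 degrees and shine it squarely into the bracket's weld from about 10 cm away. Start at the tall end of the upright plate and move slowly along the bead, about 4 cm a second, keeping the beam on it. Finish at the low end still holding the lamp in the air, steady, its beam on the end of the bead; touch nothing on the bracket (it is hot) and leave the other tools where they are.

Things in the scene. Friction and masses are not known exactly. Their poses are not given: they have to be found in the camera images.
- lamp_center (a point): Centre of the inspection lamp, 75 mm from either end: a round pocket torch in bare aluminium with dark rings, 150 mm long, about 160 g, standing head down in any one of the rack's three tubes. It is the thick blunt one; the tools in the other tubes end in thin steel. z axis along the lamp from lens to tail (up at the start); the beam leaves along -z.
- lamp_lens (a point): Centre of the lamp's lens, the flat end of its head, 75 mm from lamp_center along the lamp's -z. Same axes as lamp_center.
- lamp: The whole lamp; origin at the centre of the lens, axes as lamp_center. Head 34 mm in diameter for 36 mm from the lens, then tapering within 12 mm to the barrel, 26 mm in diameter up to the tail. In the rack the lens is 6 mm and the tail 156 mm above the bench: the upper 80 mm stand out of the tube.
- rack: Tool rack fixed to the bench: three upright steel tubes in a row on a red flat bar 80 x 250 x 6 mm. Origin at bench height under the middle of the bar; y along the row. Tubes at y = +85, 0 and -85 mm, 48 mm outside, 40 mm inside diameter, rims 76 mm above the bench. Turned by up to 15 degrees.
- bracket: Welded steel bracket, fixed. Base plate 8 mm thick, x -60 to +50, y -85 to +85 mm. An upright plate 8 mm thick stands on it along y (-78 to +78 mm), near face at x = 0, top edge sloping from 68 mm above the bench at +y (tall end) to 30 mm at -y (low end). Weld bead in the corner on its -x side. Origin at bench height under the near face, mid length. x away from the robot, z up; yaw up to 15 degrees.
- seam_start (a point): First end of the weld bead (dark rippled fillet, 150 mm long), at the tall end of the upright: at (-4, +75, 12) mm in the bracket's frame, on the bead's surface. Same axes as the bracket.
- seam_third (a point): Point of the bead a third of the way from start to end (50 mm from seam_start).
- seam_twothirds (a point): Point of the bead two thirds of the way from start to end (100 mm from seam_start).
- seam_end (a point): Last end of the weld bead, with a round end crater, at the low end of the upright: (-4, -75, 12) mm in the bracket's frame.
- driver: Bystander: stubby screwdriver standing handle down in a tube of the rack, black handle 34 mm in diameter, blade up, its top 134 mm above the bench. Origin at its lower end.
- scriber: Bystander: scriber standing handle down in a tube of the rack, wooden handle 33 mm in diameter, steel point up, its top 136 mm above the bench. Origin at its lower end.
- hammer: Bystander: chipping hammer lying on the bench beyond the rack and bracket, 260 mm long along its y, 26 mm high. Origin at bench height, near the middle of its length.
- magnet: Bystander: arrow-shaped welding magnet, 68 x 68 x 17 mm, lying on the bench between the robot and the other things. Origin under its middle.
There are look-alikes about, which are no part of the job. Leave any blue or turquoise look-alike of the bracket alone.

How it is judged:
By the outcome, as a careful person would: the job done as asked, in the order asked, and still so for the second after the job is handed in, while the arm keeps its last pose, push and grip.
It also fails if it takes over 51 s, if anything falls off the work surface, if the arm or the gripper's body presses on something with over 40 N, if the wrist force passes 120 N, or if a joint passes its speed limit or range.

## Robot

A 6-joint arm with a two-finger parallel gripper is mounted at the origin on the work surface. World frame = base frame: x ahead of the robot, y to its left, z up, the work surface at z = 0. Lengths are in m, angles in rad, forces in N, time in s.
With the tool pointing down it reaches from about 0.325 to 0.875 m from the base axis. Payload 4.4 kg.
Tool frame: the origin (TCP) lies at the centre of the arm's flange, where the gripper is bolted on; the fingertips stand 173 mm ahead of it and the grasp point (between the pads) lies 155 mm ahead of it; y points along the fingers, z is the direction in which the jaws open and shut, and the axes are right-handed (so a half turn about y gives the same grasp; the last joint's range is limited). The gripper opens to 85 mm and grips with 20 to 120 N. Pads are 22 mm wide; open, the fingers measure 114 mm over their backs; the gripper's body (76 mm by 85 mm) begins 54 mm behind the grasp point. The pads swing forward as they close: fully open they stand 13 mm farther back than shut.
Start: joints at [1.091, 0.207, 1.542, -0, 1.393, -0.15], TCP at [0.186, 0.544, 0.405] pointing down, gripper open.
Joint ranges: [-2.73, 2.73], [-0.86, 2.22], [0.23, 2.46], [-1.11, 4.25], [0.08, 2.63], [-2.82, 2.82]. Speed limits (rad/s): [2.79, 2.79, 3.14, 3.14, 3.14, 3.14].

## Interface

Orientations are given as a unit quaternion [x, y, z, w].
In Python, from bench import manip gives the robot as it stands.
- The arm moves only by the tool play_rows, never from a script. Its argument "motion" is one flat list of numbers, 7 for each row, row after row: the shift along the tool's x, y, z in m, then the turn, a rotation vector about the tool's x, y, z in rad, then the opening, from 0 (shut) to 1 (fully open). In form: [dx, dy, dz, rx, ry, rz, jaw, dx, dy, dz, rx, ry, rz, jaw, ...]. A call has 1 to 20 rows; each row is the pose to reach, as a shift and turn from the pose commanded when the call began, along the tool's axes at that moment; what a row does not reach only later rows make up. A row lasts 1/12 s, in which the tool goes at most 41.7 mm and 7.16 degrees, less where a joint would pass 70% of its speed; a pose out of reach is approached as far as the arm can. A call with a gripper value outside its range is refused whole. The fingers move at their own pace and stop on an object; "squeeze" is the grip in N (left out, the last holds). Time passes only in rows, so rows that repeat a pose let the fingers close. It gives the time, the measured TCP pose, the force and the opening at its end, in the units of the state.
- manip.read_state(): the state, without advancing time (a new reading comes with each control period).
- manip.capture(name): name is "scene" or "top"; returns the picture (384x512x3 uint8, blue, green, red); there is no depth.
- manip.get_calibration(name): a dict with "fovy" (degrees; the focal length in pixels is half the picture's height over the tangent of half this angle, whatever the lens; pixels are square), "cx", "cy" (the principal point, pixels), "world_from_camera" (4x4, takes a point from camera to world coordinates). Camera axes: x right, y down, z forward; pixel columns grow to the right and rows downward; lengths in m; the calibration is good to about 2 mm. A picture is of the moment at which its call begins. get_calibration takes no time and is no camera call.
- manip.hand_in(): hands the job in, once; it reports no verdict.
The state is a dict: "clock": time; "joint_pos": joint angles; "qd": joint speeds; "joint_efforts": joint torques, N m; "tool_pos": TCP position; "tool_rot": TCP orientation; "contact_force": force on the tool from outside, world axes, zero at the start; "wrist_torque": the same for the moment, N m; "gripper_width": opening from 0.0 (shut) to 1.0 (fully open).
Only numpy, scipy, OpenCV 4.12 (cv2) and the standard library are available. Lean on these libraries where they do the work, as an engineer would, in place of code of your own. Each camera call takes 0.05 s, during which the arm holds its last target. There are 200 camera calls.

## Working session

There is one attempt and no reset: what is moved stays moved. The work goes in short steps, Python scripts to look and compute and a tool call to move; the robot and the scene stay as the last step left them, time stands still between calls to the robot, and variables do not carry over. Pictures are saved under pics/ and viewed, about 8 in all and at most 12, crops included, and the job is handed in when it is done.

Besides the shell and the picture viewer there is one more tool, called after "Emit:" as name(argument=value, ...) on one line, values as JSON. play_rows: Moves the arm, as the interface text tells. Its arguments: {"type":"object","properties":{"motion":{"type":"array"},"squeeze":{"type":"number"}},"required":["motion"]}

```bash
mkdir -p pics; ls; python3 - <<'E'
from bench import manip
import cv2,numpy as np
np.set_printoptions(precision=4,suppress=True)
for n in("scene","top"):
    cv2.imwrite(f"pics/{n}0.png",manip.capture(n)); print(n,manip.get_calibration(n))
print(manip.read_state())
E
```

```text
pics
scene {'fovy': 44.3711524525888, 'cx': 260.30736610421343, 'cy': 193.54138607697948, 'world_from_camera': array([[-0.4707,  0.6417, -0.6055,  1.2034],
       [ 0.8821,  0.3579, -0.3064,  0.2598],
       [ 0.0201, -0.6783, -0.7345,  0.8384],
       [ 0.    ,  0.    ,  0.    ,  1.    ]])}
top {'fovy': 42.94167446641839, 'cx': 260.7147107898088, 'cy': 190.5313526956366, 'world_from_camera': array([[ 0.019 , -0.9898,  0.1415,  0.4003],
       [-0.9996, -0.0215, -0.016 , -0.0192],
       [ 0.0189, -0.1411, -0.9898,  1.3576],
       [ 0.    ,  0.    ,  0.    ,  1.    ]])}
{'clock': 0.1, 'joint_pos': array([ 1.0915,  0.2074,  1.5428, -0.    ,  1.3935, -0.1505]), 'qd': array([-0.0015, -0.0016, -0.0038, -0.0004,  0.0008,  0.0006]), 'joint_efforts': array([ -0.0004, -38.4092, -29.2551,  -0.0002,   0.0049,   0.    ]), 'tool_pos': array([0.1855, 0.5439, 0.4036]), 'tool_rot': array([ 0.6983, -0.1159,  0.1155, -0.6969]), 'contact_force': array([-0.2765, -0.5904, -0.5801]), 'wrist_torque': array([-0.0119, -0.0228,  0.0594]), 'gripper_width': 1.0028943335480407}
```

View pics/scene0.png

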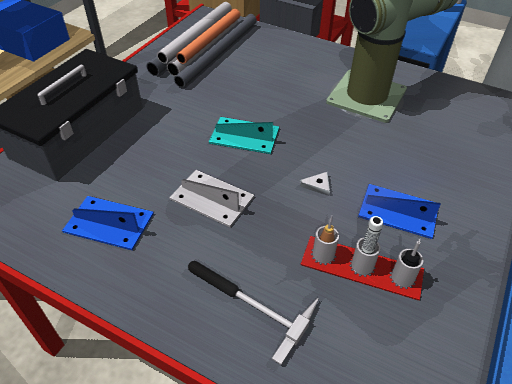

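View pics/top0.png

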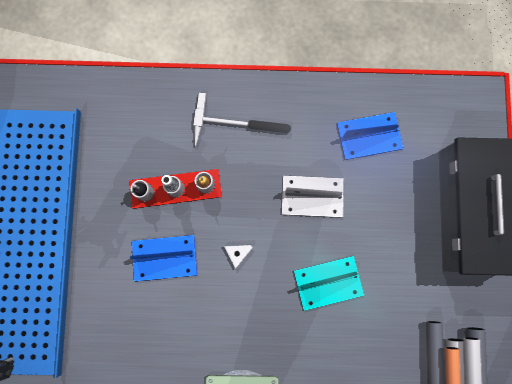

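The scene shows the lamp in the middle tube: its tail is at scene (375,222) and top (168,181). The grey bracket is at scene (212,197) and top (313,197), and the rack is red. Next I'll measure these.

```bash
cat > h.py <<'E'
import cv2,numpy as np
from bench import manip
np.set_printoptions(precision=4,suppress=True)
def cam(n):
    c=manip.get_calibration(n); f=192/np.tan(np.radians(c["fovy"]/2)); return f,c["cx"],c["cy"],c["world_from_camera"]
def ray(n,p):
    f,cx,cy,T=cam(n); d=T[:3,:3]@np.array([(p[0]-cx)/f,(p[1]-cy)/f,1]); return T[:3,3],d
def plane(n,p,z):
    o,d=ray(n,p); return o+d*(z-o[2])/d[2]
def proj(n,P):
    f,cx,cy,T=cam(n); q=T[:3,:3].T@(np.array(P)-T[:3,3]); return np.array([f*q[0]/q[2]+cx,f*q[1]/q[2]+cy])
E
python3 - <<'E'
from h import *
for n in("scene","top"):
    im=cv2.imread(f"pics/{n}0.png"); hsv=cv2.cvtColor(im,cv2.COLOR_BGR2HSV)
    box={"scene":(165,165,260,230),"top":(275,168,352,224)}[n]
    m=((hsv[...,2]>130)&(hsv[...,1]<45)).astype(np.uint8)
    k=np.zeros_like(m);k[box[1]:box[3],box[0]:box[2]]=1
    m=cv2.morphologyEx(m*k,cv2.MORPH_CLOSE,np.ones((7,7)))
    cs=max(cv2.findContours(m,0,2)[0],key=cv2.contourArea)
    w=np.array([plane(n,p[0],.008)[:2] for p in cs]).astype(np.float32)
    r=cv2.minAreaRect(w); print(n,"bracket",r,cv2.boxPoints(r))
    red=(((hsv[...,0]<8)|(hsv[...,0]>172))&(hsv[...,1]>150)&(hsv[...,2]>80)).astype(np.uint8)
    bx={"scene":(290,225,435,305),"top":(120,160,230,215)}[n]
    k[:]=0;k[bx[1]:bx[3],bx[0]:bx[2]]=1
    pts=np.argwhere(red*k)[:,::-1]
    w=np.array([plane(n,p,.006)[:2] for p in pts]).astype(np.float32)
    r=cv2.minAreaRect(w); print(n,"rack",r,cv2.boxPoints(r))
a=cv2.imread("pics/scene0.png");b=cv2.imread("pics/top0.png")
c=[cv2.resize(x,(400,300),interpolation=cv2.INTER_CUBIC) for x in(a[165:231,165:253],a[205:298,300:424],b[165:231,270:358],b[155:221,125:213])]
cv2.imwrite("pics/crops.png",np.vstack([np.hstack(c[:2]),np.hstack(c[2:])]))
E
```

```text
scene bracket ((0.5831068158149719, -0.18525880575180054), (0.17030614614486694, 0.11298514157533646), 88.60774993896484) [[ 0.5246 -0.269 ]
 [ 0.6375 -0.2718]
 [ 0.6417 -0.1015]
 [ 0.5287 -0.0988]]
scene rack ((0.5968871116638184, 0.19906891882419586), (0.0826488509774208, 0.2495340257883072), 8.717853546142578) [[0.5371 0.3161]
 [0.575  0.0695]
 [0.6566 0.082 ]
 [0.6188 0.3287]]
top bracket ((0.5830639004707336, -0.1881665289402008), (0.15518228709697723, 0.21476201713085175), 1.1727420091629028) [[ 0.5033 -0.0824]
 [ 0.5077 -0.2971]
 [ 0.6628 -0.2939]
 [ 0.6584 -0.0792]]Traceback (most recent call last):
  File "<stdin>", line 15, in <module>
  File "h.py", line 9, in plane
    o,d=ray(n,p); return o+d*(z-o[2])/d[2]
        ~~~^^^^^
  File "h.py", line 7, in ray
    f,cx,cy,T=cam(n); d=T[:3,:3]@np.array([(p[0]-cx)/f,(p[1]-cy)/f,1]); return T[:3,3],d
              ~~~^^^
  File "h.py", line 5, in cam
    c=manip.get_calibration(n); f=192/np.tan(np.radians(c["fovy"]/2)); return f,c["cx"],c["cy"],c["world_from_camera"]
ValueError: time passes only in moves, steps and waits
```

```bash
sed -i 's/^def cam/from functools import lru_cache\n@lru_cache\ndef cam/' h.py
python3 - <<'E'
from h import *
n="top"
im=cv2.imread(f"pics/{n}0.png"); hsv=cv2.cvtColor(im,cv2.COLOR_BGR2HSV)
for th in (150,175):
    m=((hsv[...,2]>th)&(hsv[...,1]<45)).astype(np.uint8)
    k=np.zeros_like(m);k[168:226,270:358]=1
    m=cv2.morphologyEx(m*k,cv2.MORPH_CLOSE,np.ones((7,7)))
    cs=max(cv2.findContours(m,0,2)[0],key=cv2.contourArea)
    w=np.array([plane(n,p[0],.008)[:2] for p in cs]).astype(np.float32)
    r=cv2.minAreaRect(w); print(n,"bracket",r)
red=(((hsv[...,0]<8)|(hsv[...,0]>172))&(hsv[...,1]>150)&(hsv[...,2]>80)).astype(np.uint8)
k[:]=0;k[160:215,120:230]=1
pts=np.argwhere(red*k)[:,::-1]
w=np.array([plane(n,p,.006)[:2] for p in pts]).astype(np.float32)
r=cv2.minAreaRect(w); print(n,"rack",r,cv2.boxPoints(r))
a=cv2.imread("pics/scene0.png");b=cv2.imread("pics/top0.png")
c=[cv2.resize(x,(400,300),interpolation=cv2.INTER_CUBIC) for x in(a[165:231,165:253],a[205:298,300:424],b[165:231,270:358],b[155:221,125:213])]
cv2.imwrite("pics/crops.png",np.vstack([np.hstack(c[:2]),np.hstack(c[2:])]))
print(proj("top",[.597,.199,.156]),proj("scene",[.597,.199,.156]))
E
```

```text
top bracket ((0.5939823389053345, -0.20607918500900269), (0.20987819135189056, 0.13631656765937805), 89.48992919921875)
top bracket ((0.5816648006439209, -0.18687060475349426), (0.1712600141763687, 0.10953835397958755), 88.52312469482422)
top rack ((0.595115602016449, 0.19763818383216858), (0.0796133354306221, 0.2484874725341797), 8.74145221710205) [[0.5369 0.3144]
 [0.5747 0.0688]
 [0.6533 0.0809]
 [0.6156 0.3265]]
[165.3277 178.5441] [376.075  221.1577]
```

View pics/crops.png

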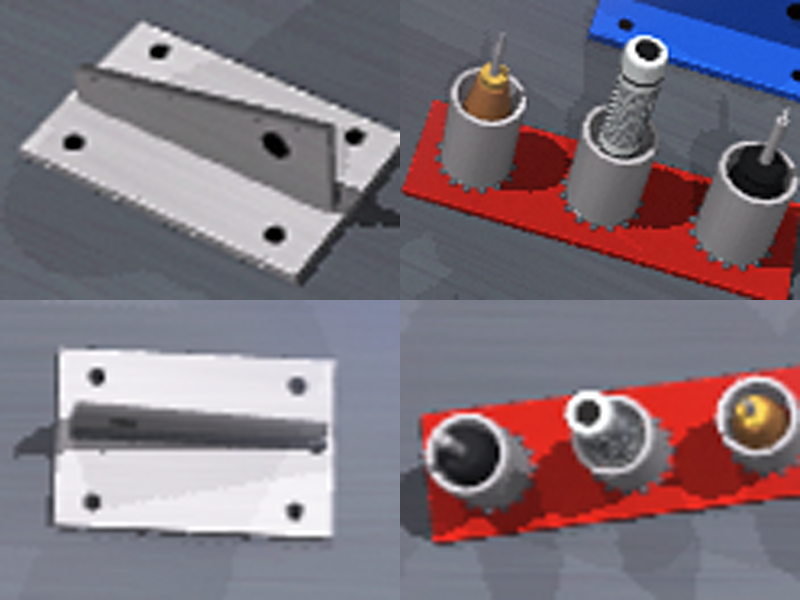

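The tool comes from the far side, leaning 30° back, to grasp the lamp. At the weld the same grip puts the lamp at 45° with the tool 15° forward, so no spin is needed.

```bash
cat >> h.py <<'E'
from scipy.spatial.transform import Rotation as R
def pose(grasp,app,jaw,back=.155):
    a=np.array(app,float);a/=np.linalg.norm(a);z=np.array(jaw,float);z-=a*(z@a);z/=np.linalg.norm(z)
    return np.array(grasp)-back*a, R.from_matrix(np.c_[np.cross(a,z),a,z])
def rel(p0,r0,p,r):
    return np.r_[r0.inv().apply(p-p0),(r0.inv()*r).as_rotvec()]
def now():
    s=manip.read_state(); return np.array(s["tool_pos"]),R.from_quat(s["tool_rot"]),s
RY=np.radians(8.75); RX=np.array([np.cos(RY),np.sin(RY),0]); RYv=np.array([-np.sin(RY),np.cos(RY),0])
L=np.array([.5955,.1975,0]); T=np.radians(30)
A=-np.sin(T)*RX+np.array([0,0,-np.cos(T)])
E
python3 - <<'E'
from h import *
p,r,s=now(); print(r.as_matrix())
for zz in(1,-1):
  for g,b in((.122,.275),(.122,.155)):
    P=pose(L+[0,0,g],A,zz*RYv,b); print(zz,P[0],rel(p,r,*P))
E
```

```text
[[ 0.9464 -0.001   0.3229]
 [-0.3229 -0.0019  0.9464]
 [-0.0003 -1.     -0.0021]]
1 [0.7314 0.2184 0.3602] [ 0.6217  0.0436 -0.1317 -0.1241 -0.4709  0.5126]
1 [0.6721 0.2093 0.2562] [ 0.5686  0.1476 -0.1593 -0.1241 -0.4709  0.5126]
-1 [0.7314 0.2184 0.3602] [ 0.6217  0.0436 -0.1317 -0.6903  2.5803 -0.1671]
-1 [0.6721 0.2093 0.2562] [ 0.5686  0.1476 -0.1593 -0.6903  2.5803 -0.1671]
```

Emit:
play_rows(motion=[0.622,0.044,-0.132,-0.124,-0.471,0.513,0.65,0.622,0.044,-0.132,-0.124,-0.471,0.513,0.65,0.622,0.044,-0.132,-0.124,-0.471,0.513,0.65,0.622,0.044,-0.132,-0.124,-0.471,0.513,0.65,0.622,0.044,-0.132,-0.124,-0.471,0.513,0.65,0.622,0.044,-0.132,-0.124,-0.471,0.513,0.65,0.622,0.044,-0.132,-0.124,-0.471,0.513,0.65,0.622,0.044,-0.132,-0.124,-0.471,0.513,0.65,0.622,0.044,-0.132,-0.124,-0.471,0.513,0.65,0.622,0.044,-0.132,-0.124,-0.471,0.513,0.65,0.622,0.044,-0.132,-0.124,-0.471,0.513,0.65,0.622,0.044,-0.132,-0.124,-0.471,0.513,0.65,0.622,0.044,-0.132,-0.124,-0.471,0.513,0.65,0.622,0.044,-0.132,-0.124,-0.471,0.513,0.65,0.622,0.044,-0.132,-0.124,-0.471,0.513,0.65,0.622,0.044,-0.132,-0.124,-0.471,0.513,0.65,0.622,0.044,-0.132,-0.124,-0.471,0.513,0.65,0.622,0.044,-0.132,-0.124,-0.471,0.513,0.65,0.622,0.044,-0.132,-0.124,-0.471,0.513,0.65,0.622,0.044,-0.132,-0.124,-0.471,0.513,0.65], squeeze=40)

```text
clock: 1.77
tool_pos: [0.7306, 0.2201, 0.3612]
tool_rot: [0.694, -0.129, -0.235, -0.668]
contact_force: [-0.9, -0.2, -0.3]
gripper_width: 0.652
```

```bash
python3 - <<'E'
from h import *
a=manip.capture("scene");b=manip.capture("top")
cv2.imwrite("pics/v4.png",np.hstack([cv2.resize(a[130:310,270:450],(400,400)),cv2.resize(b[110:230,110:230],(400,400))]))
p,r,s=now(); print(s["clock"],p,s["joint_pos"],s["gripper_width"],s["contact_force"])
print(rel(p,r,*pose(L+[0,0,.122],A,RYv)))
print(rel(p,r,*pose(L+[0,0,.122],A,RYv,.275)))
E
```

```text
1.8667 [0.7306 0.2201 0.3616] [ 0.1769  0.819   0.7802  0.0145  2.0646 -1.546 ] 0.650754184127915 [-0.2155  0.2745 -0.7802]
[ 0.001   0.121  -0.0018 -0.0007  0.0031  0.0012]
[ 0.0012  0.001  -0.0017 -0.0007  0.0031  0.0012]
```

View pics/v4.png

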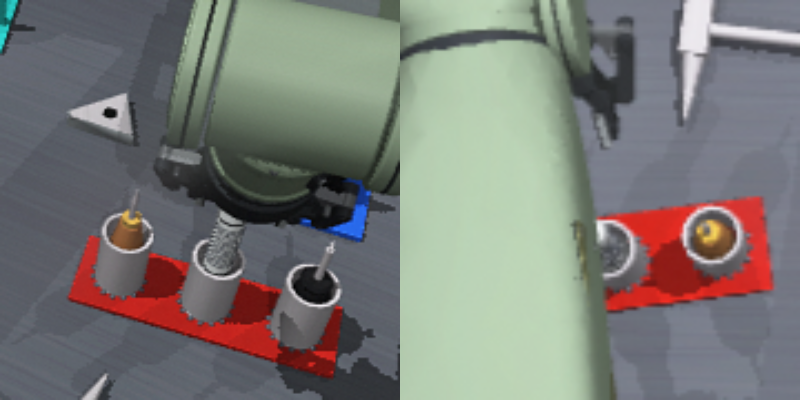

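The gripper lines up behind and above the lamp in the scene crop, with the lamp at crop (228,235), and the neighbouring tools are clear. Next I go in along the tool axis.

Emit:
play_rows(motion=[0.001,0.02,-0.002,0,0.003,0.001,0.65,0.001,0.04,-0.002,0,0.003,0.001,0.65,0.001,0.06,-0.002,0,0.003,0.001,0.65,0.001,0.08,-0.002,0,0.003,0.001,0.65,0.001,0.095,-0.002,0,0.003,0.001,0.65,0.001,0.107,-0.002,0,0.003,0.001,0.65,0.001,0.116,-0.002,0,0.003,0.001,0.65,0.001,0.121,-0.002,0,0.003,0.001,0.65,0.001,0.121,-0.002,0,0.003,0.001,0.65])

```text
clock: 2.62
tool_pos: [0.6722, 0.2081, 0.2547]
tool_rot: [0.695, -0.132, -0.235, -0.667]
contact_force: [0.1, -0.1, 0.4]
gripper_width: 0.648
```

```bash
python3 - <<'E'
from h import *
a=manip.capture("scene")
cv2.imwrite("pics/v5.png",cv2.resize(a[170:305,290:440],(720,600),interpolation=cv2.INTER_CUBIC)[:, :])
p,r,s=now(); print(s["clock"],p,s["contact_force"],s["wrist_torque"]);print(rel(p,r,*pose(L+[0,0,.122],A,RYv)))
E
```

```text
2.6667 [0.6729 0.208  0.2556] [ 0.7903 -0.0382  0.0302] [ 0.0032 -0.2396  0.0162]
[-0.0008 -0.0003  0.0014 -0.0013 -0.0014 -0.0002]
```

View pics/v5.png

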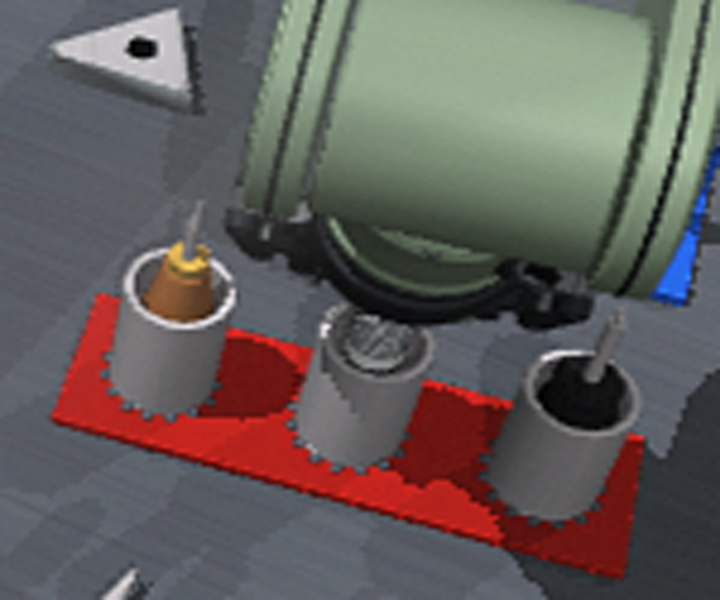

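The jaws straddle the lamp, no force shows, and the neighbours are untouched. Closing.

Emit:
play_rows(motion=[0,0,0,0,0,0,0,0,0,0,0,0,0,0,0,0,0,0,0,0,0,0,0,0,0,0,0,0,0,0,0,0,0,0,0,0,0,0,0,0,0,0,0,0,0,0,0,0,0,0,0,0,0,0,0,0,0,0,0,0,0,0,0,0,0,0,0,0,0,0], squeeze=50)

```text
clock: 3.5
tool_pos: [0.6735, 0.2079, 0.2565]
tool_rot: [0.695, -0.131, -0.233, -0.668]
contact_force: [0.3, 1.6, 5.2]
gripper_width: 0.289
```

```bash
python3 - <<'E'
from h import *
p,r,s=now(); print(s["clock"],p,s["contact_force"],s["wrist_torque"],s["gripper_width"]*85)
print("up .2:",r.inv().apply([0,0,.2]))
E
```

```text
3.5 [0.6735 0.2079 0.2565] [0.3031 1.5566 5.1574] [ 0.3419 -0.0081 -0.1955] 24.601740961697782
up .2: [-0.0997 -0.1734  0.0002]
```

Emit:
play_rows(motion=[-0.003,-0.005,0,0,0,0,0,-0.008,-0.014,0,0,0,0,0,-0.015,-0.026,0,0,0,0,0,-0.022,-0.038,0,0,0,0,0,-0.029,-0.05,0,0,0,0,0,-0.036,-0.062,0,0,0,0,0,-0.043,-0.075,0,0,0,0,0,-0.05,-0.087,0,0,0,0,0,-0.058,-0.101,0,0,0,0,0,-0.066,-0.115,0,0,0,0,0,-0.074,-0.129,0,0,0,0,0,-0.082,-0.143,0,0,0,0,0,-0.09,-0.157,0,0,0,0,0,-0.096,-0.167,0,0,0,0,0,-0.1,-0.173,0,0,0,0,0,-0.1,-0.173,0,0,0,0,0,-0.1,-0.173,0,0,0,0,0])

```text
clock: 4.92
tool_pos: [0.6731, 0.2075, 0.4554]
tool_rot: [0.695, -0.131, -0.234, -0.668]
contact_force: [-0.4, 0.6, -2.6]
gripper_width: 0.288
```

```bash
python3 - <<'E'
from h import *
a=manip.capture("scene");b=manip.capture("top")
cv2.imwrite("pics/lift_s.png",a);cv2.imwrite("pics/lift_t.png",b)
cv2.imwrite("pics/v6.png",cv2.resize(a[100:310,260:470],(600,600),interpolation=cv2.INTER_CUBIC))
p,r,s=now(); print(s["clock"],p,s["joint_pos"],s["contact_force"],s["gripper_width"]*85)
g=p+.155*r.as_matrix()[:,1]; print("grasp",g,"lens/tail px",proj("scene",g-[0,0,.116]),proj("scene",g+[0,0,.034]))
E
```

```text
5.0167 [0.673  0.2074 0.4537] [ 0.1738  0.628   0.9025  0.0144  2.137  -1.5428] [ 0.1864 -0.419  -1.5034] 24.40273135346054
grasp [0.596  0.1958 0.3196] lens/tail px [379.8545 203.4497] [399.4806 140.4795]
```

View pics/v6.png

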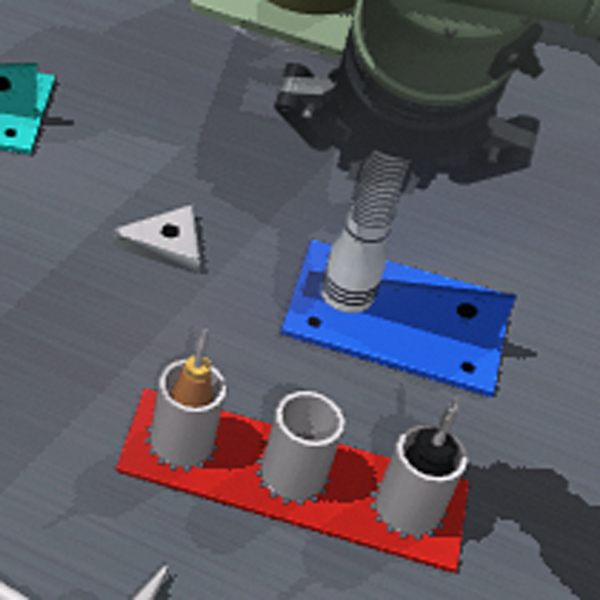

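Lamp drawn cleanly: the lens at scene (382,204) is within 3 px of the prediction, and the tube is empty. Next is the transit to a standoff over the bead start.

```bash
cat >> h.py <<'E'
BY=np.radians(-1.45); bx=np.array([np.cos(BY),np.sin(BY),0]); by=np.array([-np.sin(BY),np.cos(BY),0]); ez=np.array([0,0,1.])
BO=np.array([.5824,-.186,0])+.005*bx
def bpt(x,y,z): return BO+x*bx+y*by+z*ez
def fr(z,y):
    y=y-z*(z@y); y/=np.linalg.norm(y); return np.c_[np.cross(y,z),y,z]
lz=(ez-bx)/np.sqrt(2)
LT=np.array(R.from_quat([0.695,-0.131,-0.234,-0.668]).inv().apply(ez))  # lamp z in tool frame
def weld(y,d=.1,lens=None):
    Rt=R.from_matrix(fr(lz,by)@fr(LT,np.array([0,0,1.])).T)
    lt=np.array([0,.155,0])-.116*LT if lens is None else lens
    return bpt(-.004,y,.012)+d*lz-Rt.apply(lt),Rt
E
python3 - <<'E'
from h import *
p,r,s=now()
P=weld(.075,.18); print(P[0],P[1].as_matrix(),rel(p,r,*P)); print(weld(.075)[0],bpt(-.004,.075,.012),bpt(-.004,-.075,.012))
E
```

```text
[ 0.3359 -0.1048  0.371 ] [[ 0.9655  0.2591  0.0247]
 [-0.024  -0.0059  0.9997]
 [ 0.2592 -0.9658  0.0006]] [-0.2872  0.2622 -0.2584  0.0239  0.1779 -0.7863]
[ 0.3925 -0.1063  0.3144] [ 0.5853 -0.111   0.012 ] [ 0.5815 -0.261   0.012 ]
```

```bash
python3 - <<'E'
from h import *
p,r,s=now()
P=weld(.075,.14); print(P[0],rel(p,r,*P)); print(rel(p,r,P[0]+[0.05,0,.06],P[1]))
E
```

```text
[ 0.3642 -0.1056  0.3427] [-0.2489  0.2727 -0.2633  0.0239  0.1779 -0.7863]
[-0.2362  0.196  -0.2708  0.0239  0.1779 -0.7863]
```

Emit:
play_rows(motion=[-0.015,0.012,-0.017,0.001,0.011,-0.049,0,-0.033,0.027,-0.038,0.003,0.025,-0.11,0,-0.053,0.044,-0.061,0.005,0.04,-0.177,0,-0.073,0.061,-0.084,0.007,0.055,-0.243,0,-0.093,0.077,-0.107,0.009,0.07,-0.31,0,-0.113,0.094,-0.13,0.011,0.085,-0.376,0,-0.133,0.11,-0.152,0.013,0.1,-0.443,0,-0.153,0.127,-0.175,0.015,0.115,-0.51,0,-0.173,0.144,-0.198,0.017,0.13,-0.576,0,-0.193,0.16,-0.221,0.019,0.145,-0.643,0,-0.213,0.177,-0.244,0.021,0.16,-0.709,0,-0.228,0.189,-0.261,0.023,0.172,-0.759,0,-0.236,0.196,-0.271,0.024,0.178,-0.786,0,-0.238,0.21,-0.269,0.024,0.178,-0.786,0,-0.241,0.228,-0.268,0.024,0.178,-0.786,0,-0.244,0.246,-0.266,0.024,0.178,-0.786,0,-0.247,0.262,-0.264,0.024,0.178,-0.786,0,-0.249,0.273,-0.263,0.024,0.178,-0.786,0,-0.249,0.273,-0.263,0.024,0.178,-0.786,0,-0.249,0.273,-0.263,0.024,0.178,-0.786,0])

```text
clock: 6.68
tool_pos: [0.3639, -0.105, 0.3425]
tool_rot: [0.701, 0.084, 0.102, -0.701]
contact_force: [1.0, 0.0, -1.6]
gripper_width: 0.284
```

```bash
python3 - <<'E'
from h import *
a=manip.capture("scene");b=manip.capture("top")
cv2.imwrite("pics/w_s.png",a);cv2.imwrite("pics/w_t.png",b)
p,r,s=now(); print(s["clock"],p,s["joint_pos"],s["contact_force"],s["gripper_width"]*85)
P=weld(.075,.14);print("err",rel(p,r,*P))
lens=p+r.apply(np.array([0,.155,0])-.116*LT); l=r.apply(LT); print("lens",lens,"axis",l)
for n in("scene","top"): print(n,"lens",proj(n,lens),"tail",proj(n,lens+.15*l),"aim",proj(n,bpt(-.004,.075,.012)))
c0=proj("scene",lens).astype(int);c1=proj("top",lens).astype(int)
print(c0,c1)
cv2.imwrite("pics/v7.png",np.hstack([cv2.resize(a[c0[1]-60:c0[1]+60,c0[0]-60:c0[0]+60],(400,400),interpolation=cv2.INTER_CUBIC),cv2.resize(b[c1[1]-50:c1[1]+50,c1[0]-40:c1[0]+60],(400,400),interpolation=cv2.INTER_CUBIC)]))
E
```

```text
6.7833 [ 0.365  -0.1055  0.3441] [-0.5625 -0.2546  2.1339  0.1572  1.0382 -2.1732] [ 0.9274  0.3472 -1.3843] 24.543981003267117
err [-0.0011  0.0011 -0.0001  0.0002  0.0001  0.0037]
lens [ 0.488  -0.1085  0.1128] axis [-0.7095  0.0181  0.7045]
scene lens [259.132  150.4818] tail [283.2577  88.4624] aim [237.6168 206.9726]
top lens [287.0994 226.1103] tail [288.718  269.0545] aim [285.787 193.682]
[259 150] [287 226]
```

View pics/v7.png

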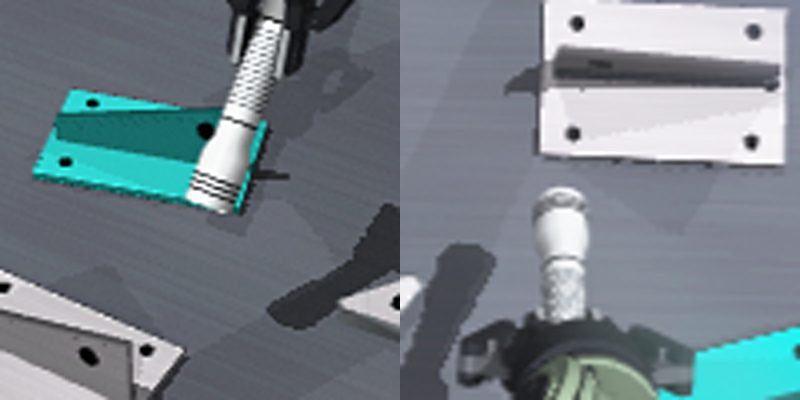

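```bash
python3 - <<'E'
from h import *
p=np.array([.365,-.1055,.3441])
for n,r0,r1,c0,c1 in(("scene",104,156,245,290),("top",220,256,272,302)):
    im=cv2.imread(f"pics/w_{n[0]}.png");ref=cv2.imread(f"pics/{n}0.png")
    hsv=cv2.cvtColor(im,cv2.COLOR_BGR2HSV).astype(int)
    m=((hsv[...,2]>125)&(hsv[...,1]<40)).astype(np.uint8)
    k=np.zeros_like(m);k[r0:r1,c0:c1]=1;m=cv2.morphologyEx(m*k,cv2.MORPH_CLOSE,np.ones((3,3)))
    nn,lab,st,_=cv2.connectedComponentsWithStats(m);m=(lab==1+np.argmax(st[1:,4]))
    rows=[(y,np.where(m[y])[0].min(),np.where(m[y])[0].max()) for y in range(r0,r1) if m[y].any()]
    print(n,[(y,int(a),int(b)) for y,a,b in rows][::2])
E
```

```text
scene [(104, 269, 284), (106, 269, 284), (108, 268, 283), (110, 270, 283), (112, 269, 282), (114, 269, 278), (116, 268, 278), (118, 268, 276), (120, 267, 276), (122, 266, 276), (124, 266, 275), (126, 265, 275), (128, 264, 273), (130, 263, 273), (132, 262, 272), (134, 260, 272), (136, 259, 272), (138, 259, 272), (140, 258, 271), (142, 257, 270), (144, 257, 269), (146, 256, 267), (148, 255, 267), (150, 257, 266), (152, 264, 266)]
top [(220, 272, 301), (222, 272, 301), (224, 272, 301), (226, 272, 301), (228, 272, 301), (230, 272, 301), (232, 272, 301), (234, 272, 301), (236, 272, 301), (238, 272, 301), (240, 272, 301), (242, 272, 301), (244, 272, 301), (246, 272, 301), (248, 272, 301), (250, 272, 301), (252, 272, 301), (254, 272, 301)]
```

The image slope of the lamp axis is 0.375 against 0.389 predicted, and the lens is within about 1.5 px, so the grip model holds. Next I move in to 10 cm from the start of the bead.

```bash
python3 - <<'E'
from h import *
p,r=now()[:2]
P=weld(.075,.1);print("to start",rel(p,r,*P))
for y in(.025,-.025,-.075): print(y,rel(*P,*weld(y,.1)))
E
```

```text
to start [ 0.0187  0.0358 -0.0001  0.0002  0.0001  0.0037]
0.025 [-0.   -0.   -0.05  0.    0.    0.  ]
-0.025 [-0.     -0.0001 -0.1     0.      0.      0.    ]
-0.075 [-0.0001 -0.0001 -0.15    0.      0.      0.    ]
```

Emit:
play_rows(motion=[0.002,0.004,0,0,0,0,0,0.005,0.009,0,0,0,0,0,0.008,0.014,0,0,0,0,0,0.011,0.019,0,0,0,0,0,0.014,0.024,0,0,0,0,0,0.017,0.029,0,0,0,0,0,0.019,0.033,0,0,0,0,0,0.02,0.035,0,0,0,0,0,0.02,0.035,0,0,0,0,0,0.02,0.035,0,0,0,0,0,0.02,0.035,0,0,0,0,0])

```text
clock: 7.7
tool_pos: [0.3927, -0.1059, 0.3147]
tool_rot: [0.702, 0.084, 0.102, -0.7]
contact_force: [-0.0, -0.1, -2.8]
gripper_width: 0.29
```

```bash
python3 - <<'E'
from h import *
a=manip.capture("scene");b=manip.capture("top")
p,r,s=now(); print(s["clock"],p,s["joint_pos"],s["contact_force"]);print("err",rel(p,r,*weld(.075,.1)))
lens=p+r.apply(np.array([0,.155,0])-.116*LT)
for n in("scene","top"): print(n,"lens",proj(n,lens),"aim",proj(n,bpt(-.004,.075,.012)))
cv2.imwrite("pics/v8.png",np.hstack([cv2.resize(a[130:240,180:290],(400,400),interpolation=cv2.INTER_CUBIC),cv2.resize(b[160:250,265:355],(400,400),interpolation=cv2.INTER_CUBIC)]))
E
```

```text
7.8 [ 0.3927 -0.1059  0.3149] [-0.5223 -0.1398  2.1095  0.1556  0.9443 -2.145 ] [-0.6652 -0.3298 -2.4482]
err [-0.0003  0.0004 -0.0004 -0.0003 -0.0002  0.0025]
scene lens [253.1437 166.9183] aim [237.6168 206.9726]
top lens [286.5408 216.4244] aim [285.787 193.682]
```

View pics/v8.png

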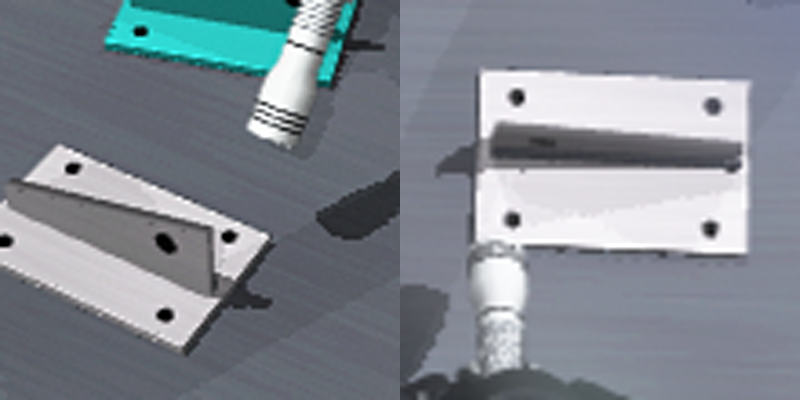

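The lamp is in place, and the bead shows as the lower edge of the dark band in the top crop, with the crater near (732,163). I'll check the modelled seam against the crater.

```bash
python3 - <<'E'
from h import *
im=cv2.imread("pics/top0.png")
print("end",proj("top",bpt(-.004,-.075,.012)),"face foot end/start",proj("top",bpt(0,-.078,.008)),proj("top",bpt(0,.078,.008)),"top",proj("top",bpt(0,.078,.068)),proj("top",bpt(8e-3,.078,.068)))
g=cv2.cvtColor(im,cv2.COLOR_BGR2GRAY)
for c in(290,300,313,325,335,338,340,342): print(c,g[176:218,c])
print("base edges",[proj("top",bpt(x,y,.008)) for x in(-.06,.05) for y in(.085,-.085)])
E
```

```text
end [339.4744 196.1819] face foot end/start [340.3184 195.0011] [284.6685 192.4081] top [286.1837 189.3251] [286.2941 186.3686]
290 [239 236 236 236 113  58  78 144 235 238 239 194 115  98  83  82  82  63
  58  66 116 115 219 222 223 218 221 220 222 221 221 169  54  47  49 152
 231 234 236  87 112 119]
300 [225 235 234 234 237 236 238 237 237 237 239 239 163 111  93  80  77  74
  62  57 109 115 219 221 223 221 221 221 222 221 221 223 218 235 235 236
 235 234 236  87  76 112]
313 [128 235 232 232 231 232 233 234 234 234 237 235 235 183 114  97  85  84
  69  67  72 112 216 220 220 222 219 220 219 221 220 233 236 238 237 235
 235 235 237 248  82 111]
325 [133 171 227 230 228 228 229 232 231 233 234 234 231 231 181 115 101  90
  84  73  69 103 214 217 220 218 218 218 220 235 236 234 235 235 238 235
 236 240 241 244 141 110]
335 [134 133 228 226 228 227  91  79  78 104 231 233 230 229 231 158 115 102
  94  82  83  90 226 225 229 226 226 237 241 242 243 243 241 200  60  46
  46 147 242 243 251  89]
338 [134 134 215 226 228 227 225 221 223 230 232 232 231 229 231 184 124 113
 105  90 111  82 151 223 227 226 226 241 242 242 243 243 241 243 244 243
 244 241 242 243 250  83]
340 [134 134 203 226 228 227 225 232 234 236 231 233 230 229 230 211 128 116
 106 111 106  67 123 223 227 226 226 240 242 242 243 243 240 242 244 244
 243 242 242 243 250  88]
342 [135 134 204 234 236 235 232 234 235 235 231 232 231 228 230 227 198 215
 212 238 234 237 246 230 230 231 240 243 247 248 249 230 227 228 230 228
 229 227 225 226 227 118]
base edges [array([281.3445, 213.6713]), array([342.3701, 216.4813]), array([282.8458, 174.678 ]), array([343.1756, 177.5162])]
```

The modelled seam end at (339.5,196.2) matches the crater at (339.7,196.7), so the model holds. Starting the sweep at 4 cm/s.

Emit:
play_rows(motion=[0,0,-0.001,0,0,0,0,0,0,-0.003,0,0,0,0,0,0,-0.006,0,0,0,0,0,0,-0.0093,0,0,0,0,0,0,-0.0127,0,0,0,0,0,0,-0.016,0,0,0,0,0,0,-0.0193,0,0,0,0,0,0,-0.0227,0,0,0,0,0,0,-0.026,0,0,0,0,0,0,-0.0293,0,0,0,0,0,0,-0.0327,0,0,0,0,0,0,-0.036,0,0,0,0,0,0,-0.0393,0,0,0,0,0,0,-0.0427,0,0,0,0,0,0,-0.046,0,0,0,0,0,0,-0.0493,0,0,0,0,0,0,-0.0527,0,0,0,0,0,0,-0.056,0,0,0,0,0,0,-0.0593,0,0,0,0,0,0,-0.0627,0,0,0,0])

```text
clock: 9.47
tool_pos: [0.3911, -0.1689, 0.3145]
tool_rot: [0.702, 0.084, 0.102, -0.7]
contact_force: [0.0, -0.5, -1.9]
gripper_width: 0.287
```

Emit:
play_rows(motion=[0,0,-0.0033,0,0,0,0,0,0,-0.0067,0,0,0,0,0,0,-0.01,0,0,0,0,0,0,-0.0133,0,0,0,0,0,0,-0.0167,0,0,0,0,0,0,-0.02,0,0,0,0,0,0,-0.0233,0,0,0,0,0,0,-0.0267,0,0,0,0,0,0,-0.03,0,0,0,0,0,0,-0.0333,0,0,0,0,0,0,-0.0367,0,0,0,0,0,0,-0.04,0,0,0,0,0,0,-0.0433,0,0,0,0])

```text
clock: 10.55
tool_pos: [0.39, -0.2122, 0.3145]
tool_rot: [0.702, 0.084, 0.102, -0.7]
contact_force: [-0.2, -0.8, -0.9]
gripper_width: 0.289
```

```bash
python3 - <<'E'
from h import *
p,r,s=now(); print(s["clock"],p,s["joint_pos"],s["contact_force"]);print("err end",rel(p,r,*weld(-.075,.1)))
q=p+r.apply(np.array([0,.155,0])-.216*LT)-BO; print("aim in bracket",q@bx,q@by,q[2])
E
```

```text
10.55 [ 0.39   -0.2122  0.3145] [-0.751  -0.0411  2.0212  0.2123  0.9733 -2.4   ] [-0.2099 -0.8132 -0.9485]
err end [-0.0003 -0.0001 -0.0441 -0.0006 -0.0002  0.002 ]
aim in bracket -0.0031257567813623723 -0.03076793019482509 0.012439138480610068
```

Emit:
play_rows(motion=[0,0,-0.0033,0,0,0,0,0,0,-0.0067,0,0,0,0,0,0,-0.01,0,0,0,0,0,0,-0.0133,0,0,0,0,0,0,-0.0167,0,0,0,0,0,0,-0.02,0,0,0,0,0,0,-0.0233,0,0,0,0,0,0,-0.0267,0,0,0,0,0,0,-0.03,0,0,0,0,0,0,-0.0333,0,0,0,0,0,0,-0.0367,0,0,0,0,0,0,-0.0395,0,0,0,0,0,0,-0.042,0,0,0,0,0,0,-0.0435,0,0,0,0,0,0,-0.044,0,0,0,0,0,0,-0.044,0,0,0,0,0,0,-0.044,0,0,0,0,0,0,-0.044,0,0,0,0,0,0,-0.044,0,0,0,0,0,0,-0.044,0,0,0,0])

```text
clock: 12.22
tool_pos: [0.389, -0.2557, 0.3144]
tool_rot: [0.702, 0.084, 0.102, -0.7]
contact_force: [0.5, 0.6, -1.2]
gripper_width: 0.291
```

```bash
python3 - <<'E'
from h import *
a=manip.capture("scene");b=manip.capture("top")
p,r,s=now(); print(s["clock"],p,s["qd"],s["contact_force"],s["gripper_width"]*85);print("err end",rel(p,r,*weld(-.075,.1)))
lens=p+r.apply(np.array([0,.155,0])-.116*LT);print("scene lens",proj("scene",lens),"top",proj("top",lens),"aim",proj("scene",bpt(-.004,-.075,.012)),proj("top",bpt(-.004,-.075,.012)))
cv2.imwrite("pics/v9.png",np.hstack([cv2.resize(a[100:250,150:300],(400,400),interpolation=cv2.INTER_CUBIC),cv2.resize(b[160:250,275:365],(400,400),interpolation=cv2.INTER_CUBIC)]))
E
```

```text
12.3167 [ 0.389  -0.2557  0.3144] [-0.001   0.0002 -0.0019 -0.0004  0.0024 -0.0006] [-0.1576  0.1914 -0.6765] 24.645547844147412
err end [-0.0003 -0.0001 -0.0005 -0.0007 -0.0001  0.002 ]
scene lens [199.2964 144.9102] top [343.476  219.0585] aim [184.8322 183.2985] [339.4744 196.1819]
```

View pics/v9.png

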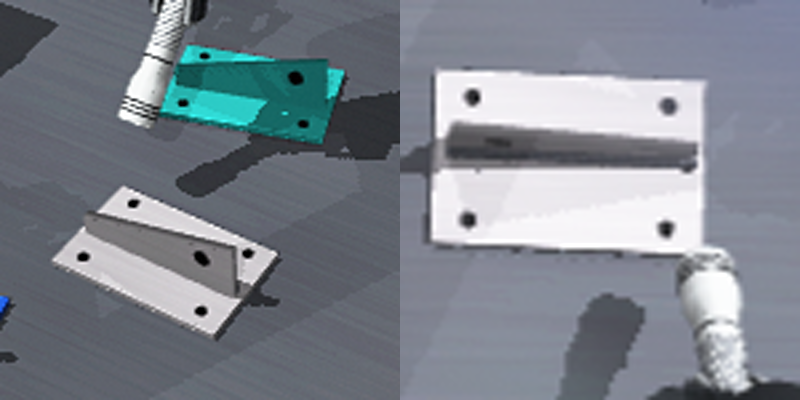

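The lens at top (343.6,218) matches the prediction of (343.5,219). The lamp is steady, its beam is on the bead end, and it clears the bracket.

```bash
python3 -c "
from bench import manip
print(manip.hand_in())"
```

```text
the job is handed in; nothing more can be done
None
```

I drew the lamp from the middle tube, leaned it to 45° and aimed it at the bead from 10 cm at the tall end. I then swept it along the 150 mm bead at about 4 cm/s. At about 12.3 s it was holding still at the low end, and I handed the job in.

**Last checks:**
- **End position:** the measured pose was within 1 mm of the end target. The lens was within about 1 px of its predicted place in the top view, and the arm was still.
- **Contact:** no contact showed in the force readings I took. The lift picture shows the neighbouring tools still in their tubes.
- **Bracket position:** the modelled end of the seam matched the end crater to within 0.6 px.

**Not confirmed or slightly off:**
- **Beam spot:** it can't be seen in the pictures, so the aim comes from geometry and not from a direct look.
- **Camera agreement:** the two cameras disagreed by 1–2 mm, and in the scene view the lens sat about 1.5 px off its predicted place.
- **Unexplained fringe:** near the tall end a dark fringe of about 2 px sat beside the bead. I took it for a shadow and did not correct for it.

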